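# Set the day wheel of the label machine and print

## Robot

A 6-joint arm with a two-finger parallel gripper is mounted at the origin on the work surface. World frame = base frame: x ahead of the robot, y to its left, z up, the work surface at z = 0. Lengths are in mm, angles in rad, forces in N, time in s.
With the tool pointing down it reaches from about 350 to 875 mm from the base axis. Payload 4.2 kg.
Tool frame: the origin (TCP) lies at the very end of the fingers, on their centre line; the grasp point (between the pads) lies arm.hold_point_z behind it (arm.hold_point_z is the distance from the TCP to the grasp point, in mm); z points along the fingers, y is the direction in which the jaws open and shut (so a half turn about z gives the same grasp; the last joint's range is limited). The gripper opens to 85 mm and grips with 20 to 120 N. Pads are 22 mm wide; open, the fingers measure 114 mm over their backs; the gripper's body (76 mm by 85 mm) begins 54 mm behind the grasp point. The pads swing forward as they close: fully open they stand 13 mm farther back than shut.
Start: joints at [-0.855, 0.385, 0.008, 0, -1.194, -0.259], TCP at [275.685, -560.889, 231.312] pointing down, gripper open.
Joint ranges: [-3.14, 3.14], [-1.21, 2.06], [-1.07, 1.41], [-3.16, 2.05], [-2.99, -0.16], [-3.1, 3.1]. Speed limits (rad/s): [2.79, 2.79, 3.14, 3.14, 3.14, 3.14].

## Interface

Orientations are given as a unit quaternion [x, y, z, w].
In Python, from bench import arm gives the robot as it stands.
- The arm moves only by the tool step_arm, never from a script. Its argument "series" is a list of rows, each a list of 6 numbers: the shift along the world's x, y, z scaled (see below), then the turn, a rotation vector about the world's x, y, z scaled (see below). A call has 1 to 12 rows; each row is the pose to reach, as a shift and turn from the pose commanded when the call began; what a row does not reach only later rows make up. The controller multiplies each number of a shift by 400 mm and each number of a turn by pi/2 rad. A row lasts 1/12 s, in which the tool goes at most 41.7 mm and 7.16 degrees, less where a joint would pass 70% of its speed; a pose out of reach is approached as far as the arm can. A call with a number of a shift or a turn outside -1 to 1 is refused whole. A call with a gripper value outside its range is refused whole. "jaw" is the opening, from -1 (shut) to 1 (fully open), set as the call begins (left out, the last holds). The fingers move at their own pace and stop on an object; the grip force is fixed at half the most. Time passes only in rows, so rows that repeat a pose let the fingers close. It gives the time, the measured TCP pose, the force and the opening at its end, in the units of the state.
- arm.read_state(): the state, without advancing time (a new reading comes with each control period).
- arm.get_image(name): name is "scene" or "top" or "wrist"; returns a dict with "image" (384x512x3 uint8, red, green, blue), "camera_matrix" (3x3 intrinsics, pixels), "k1" (the pictures are not rectified: a ray, as slopes to the right and down, at radius r is drawn at 1 + k1 r^2 times it, then the intrinsics apply), "world_from_camera" (4x4, takes a point from camera to world coordinates). Camera axes: x right, y up, looking along -z (the intrinsics and any distortion apply to the point x, -y, -z); pixel columns grow to the right and rows downward; lengths in mm; the calibration is good to about 2 mm. A picture is of the moment at which its call begins. There is no depth.
- arm.job_done(): hands the job in, once; it reports no verdict.
The state is a dict: "clock": time; "joints": joint angles; "joint_vel": joint speeds; "joint_efforts": joint torques, N m; "position": TCP position; "ee_rot": TCP orientation; "contact_force": force on the tool from outside, world axes, zero at the start; "wrist_torque": the same for the moment, N m; "gripper_width": finger opening in mm.
Only numpy, scipy, OpenCV 4.12 (cv2) and the standard library are available. Lean on these libraries where they do the work, as an engineer would, in place of code of your own. Each camera call takes 0.05 s, during which the arm holds its last target.

## Task

On the day-label machine, flick the seven-toothed thumbwheel clockwise (seen from above) with a fingertip, click by click, until the tooth with the round post rests in its click position right at the pointer on the machine's top, without running it past the pointer. Then push the round print button fully down with a fingertip and let it come up again. Leave everything else standing where it is, and do not press the button before the wheel is set.

Things in the scene. Friction and masses are not known exactly. Their poses are not given: they have to be found in the camera images.
- labeller: Day-label machine, fixed to the table: a flat grey housing with a white top, 190 mm (its x) by 310 mm (its y), top plate 50 mm above the table. Origin: centre of its underside. Its -x face looks roughly to the robot (yaw up to 0.45 rad either way); z up. The thumbwheel is at its -y end, the print button at its +y end.
- wheel_axis (a point): Upright axis of the black star-shaped thumbwheel, half-way up its teeth, 16 mm above the machine's top; axes as the machine's. Hub radius 30 mm; seven straight radial teeth, 7 mm thick, out to 55 mm radius, 51.4 deg (0.898 rad) apart. Teeth span 8 to 24 mm above the machine's top, hub 8 to 26 mm; the gaps are open down to the machine's top.
- pointer_tip (a point): Tip of the black arrow, 5 mm high, fixed on the machine's top; it lies on the machine's -x side of the wheel, 58 mm from the axis, and points at the axis.
- marked_tooth (a point): Top centre of the round upright post, 18 mm across, near the tip of one tooth only (48 mm from the axis); it stands 12 mm higher than the teeth, its top 36 mm above the machine's top. This is the marked tooth.
- day_wheel (a joint): Thumbwheel angle, rad, grows clockwise from above; 0: marked tooth at the pointer. Starts 2, 3 or 4 clicks short (about -1.80, -2.69, -3.59; rarely poised half-way between two clicks). A spring detent holds it at multiples of 0.898, where a tooth points at the pointer: about 8 N at a tooth tip frees it; past half a click it snaps on to the next by itself.
- print_button (a joint): Travel of the print button, m: 0 up, 0.006 fully down (about 5 N); springs back up by itself.
- print_button_top (a point): Centre of the top face of the round steel print button, 36 mm across, in a dark round collar; its face is 22 mm above the machine's top when up and it moves straight down.
- label_roll: Spare roll of labels standing loose on the machine's top between wheel and button, towards the far side: paper ring 44 mm across, 30 mm high. Origin: centre of its underside. Leave alone.
- shaker: Glass shaker with steel cap, 44 mm across, 85 mm high, beside the machine's button end. Origin: centre of its underside. Leave alone.
- cup: Steel cup, 72 mm across, 85 mm high, behind the machine. Origin: centre of its underside. Leave alone.
- salad_box: Clear open plastic box of greens, 126 x 96 mm, 60 mm high, behind the machine. Origin: centre of its underside. Leave alone.
- spatula: Spatula with black handle, 240 mm long, lying beside the machine's wheel end, under 40 mm high. Leave alone.
- bottle: Clear bottle, 64 mm across, 190 mm high, beyond the spatula. Origin: centre of its underside. Leave alone.
- bowl: Steel bowl, 120 mm across, 50 mm high, beyond the shaker. Origin: centre of its underside. Leave alone.

How it is judged:
By the outcome, as a careful person would: the job done as asked, in the order asked, and still so for the second after the job is handed in, with the robot touching nothing.
It also fails if it takes over 61 s, if anything falls off the work surface, if the arm or the gripper's body presses on something with over 40 N, if the wrist force passes 120 N, or if a joint passes its speed limit or range.

## Working session

There is one attempt and no reset: what is moved stays moved. The work goes in short steps, Python scripts to look and compute and a tool call to move; the robot and the scene stay as the last step left them, time stands still between calls to the robot, and variables do not carry over. Pictures are saved under pics/ and viewed, and the job is handed in when it is done.

Besides the shell and the picture viewer there is one more tool, called after "Call:" as name(argument=value, ...), one argument or row to a line, values as JSON. step_arm: Moves the arm, as the interface text tells. Shifts and turns lie within -1 to 1; 1 stands for 400 mm of shift or pi/2 rad of turn. Its arguments: {"type":"object","properties":{"series":{"type":"array","items":{"type":"array","items":{"type":"number","minimum":-1,"maximum":1}}},"jaw":{"type":"number"}},"required":["series"]}

```bash
ls; mkdir -p pics
python3 - <<'E'
from bench import arm
import cv2
s=arm.read_state();print(s, arm.hold_point_z)
for n in ["scene","top","wrist"]:
    d=arm.get_image(n);cv2.imwrite(f"pics/{n}0.png",d["image"][:,:,::-1]);print(n,d["camera_matrix"],d["k1"],d["world_from_camera"])
E
```

```text
pics
{'clock': 0.0, 'joints': array([-8.55397623e-01,  3.85546704e-01,  6.63713147e-03, -5.24829322e-04,
       -1.19404516e+00, -2.58607001e-01]), 'joint_vel': array([ 5.91807615e-05, -1.50769839e-05, -3.35885993e-04,  1.51415950e-03,
        3.15757838e-04, -1.08696691e-03]), 'joint_efforts': array([ 2.76233886e-04, -3.92287838e+01,  1.88401222e+01,  4.18628141e+00,
       -4.67122023e-03, -8.35970386e-07]), 'position': array([ 275.4308136 , -560.37246938,  230.22815238]), 'ee_rot': array([-2.26320894e-01,  9.74052170e-01,  1.06787872e-03, -2.89496318e-04]), 'contact_force': array([ 0.63273681,  0.78745149, -0.41497304]), 'wrist_torque': array([-0.02148956, -0.02604939, -0.00410447]), 'gripper_width': 85.40946377501824} 18.700000000000003
scene [[494.0430187    0.         264.61433894]
 [  0.         494.0430187  185.36654047]
 [  0.           0.           1.        ]] 0.0596110013551999 [[-5.20855668e-01 -6.66935958e-01  5.32828116e-01  1.30057963e+03]
 [ 8.53609959e-01 -4.12553692e-01  3.18040074e-01  4.50182139e+02]
 [ 7.70784475e-03  6.20480362e-01  7.84184105e-01  1.12732786e+
[... 216 characters left out ...]
56912155 [[ 1.56890548e-02  9.94358937e-01 -1.04900708e-01  4.56582387e+02]
 [-9.99870845e-01  1.59680834e-02  1.82055927e-03  2.34825173e+01]
 [ 3.48535262e-03  1.04858596e-01  9.94481034e-01  1.41381709e+03]
 [ 0.00000000e+00  0.00000000e+00  0.00000000e+00  1.00000000e+00]]
wrist [[312.59175228   0.         259.24171705]
 [  0.         312.59175228 192.66604285]
 [  0.           0.           1.        ]] 0.027440160192348444 [[-4.40300159e-01 -8.49165197e-01 -2.91640597e-01  2.01657248e+02]
 [ 8.97848598e-01 -4.15731657e-01 -1.45034768e-01 -5.97495096e+02]
 [ 1.91424908e-03 -3.25707933e-01  9.45468497e-01  3.72846221e+02]
 [ 0.00000000e+00  0.00000000e+00  0.00000000e+00  1.00000000e+00]]
```

View pics/scene0.png

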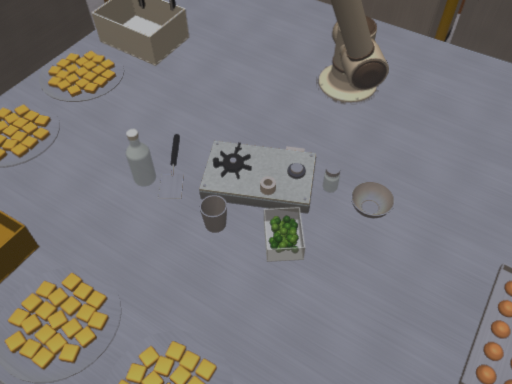

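View pics/top0.png

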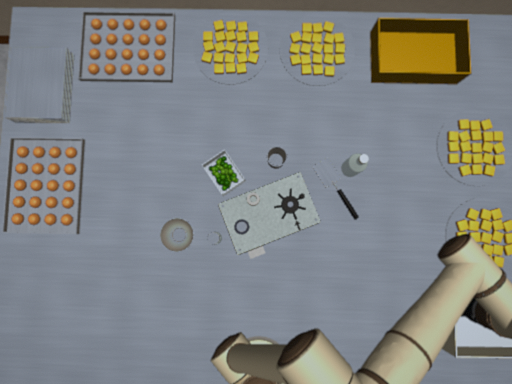

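View pics/wrist0.png

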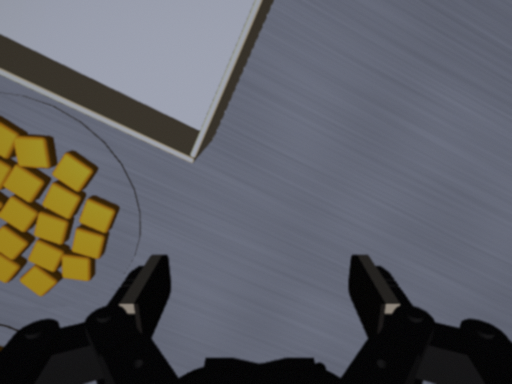

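The top view shows the machine around (270,213), with the wheel near (291,205) and the button near (242,227). I'll zoom in on both views for measurement.

```bash
cat > h.py <<'E'
import numpy as np, cv2
from bench import arm
def ray(d,u,v):
    K=d["camera_matrix"];k=d["k1"];T=d["world_from_camera"]
    p=cv2.undistortPoints(np.array([[[u,v]]],float),K,np.array([k,0,0,0,0.]))[0,0]
    r=T[:3,:3]@np.array([p[0],-p[1],-1.]);return T[:3,3],r
def onz(d,u,v,z):
    o,r=ray(d,u,v);return o+r*(z-o[2])/r[2]
def proj(d,P):
    T=d["world_from_camera"];c=np.linalg.inv(T)@np.append(P,1.)
    x,y=c[0]/-c[2],-c[1]/-c[2];f=1+d["k1"]*(x*x+y*y);K=d["camera_matrix"]
    return K[0,0]*x*f+K[0,2],K[1,1]*y*f+K[1,2]
def crop(d,name,u0,v0,w,h,s):
    im=d["image"][v0:v0+h,u0:u0+w,::-1];cv2.imwrite(name,cv2.resize(im,None,fx=s,fy=s,interpolation=cv2.INTER_CUBIC))
E
python3 - <<'E'
from h import *
d=arm.get_image("top");crop(d,"pics/t1.png",205,160,130,110,6)
d=arm.get_image("scene");crop(d,"pics/s1.png",190,130,140,90,5)
E
```

```text
(no output)
```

View pics/t1.png

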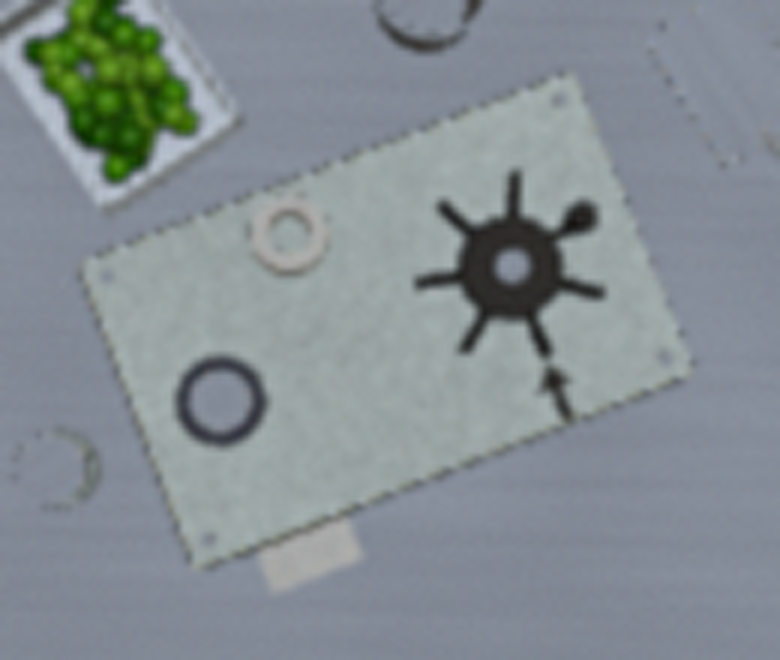

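View pics/s1.png

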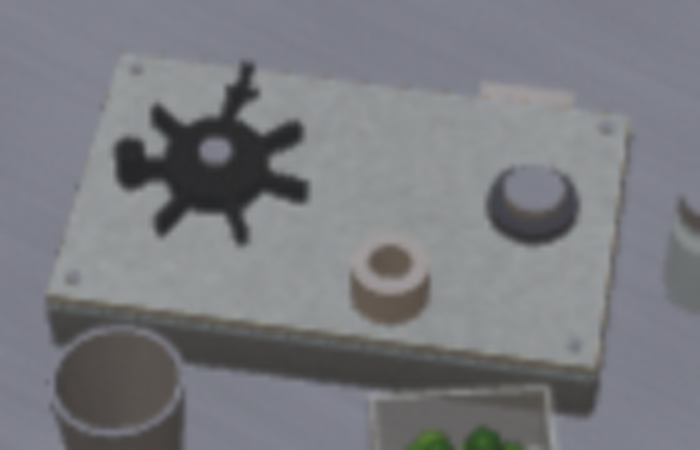

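The pictures show the marked tooth (post at crop (580,218)) two teeth counter-clockwise of the tooth at the pointer, so two clicks are needed. Next I'll measure the wheel, button, pointer and obstacles.

Run:
```python
from h import *
np.set_printoptions(precision=1,suppress=True)
def hub(d,u0,v0,w,h):
    g=d["image"][v0:v0+h,u0:u0+w].max(2);m=(g<75).astype(np.uint8)
    big=cv2.resize(d["image"][v0:v0+h,u0:u0+w].max(2),None,fx=6,fy=6,interpolation=cv2.INTER_CUBIC)
    m=(big<85).astype(np.uint8)
    dt=cv2.distanceTransform(cv2.morphologyEx(m,cv2.MORPH_CLOSE,np.ones((31,31))),cv2.DIST_L2,5)
    _,r,_,p=cv2.minMaxLoc(dt);return u0+(p[0]+.5)/6-.5,v0+(p[1]+.5)/6-.5,r/6
T=arm.get_image("top");S=arm.get_image("scene")
f=lambda x,y,u0=205,v0=160,s=6:(u0+(x+.5)/s-.5,v0+(y+.5)/s-.5)
# corners from threshold crop, read from picture
C=[onz(T,*f(*p),50)[:2] for p in [(83,265),(572,75),(690,372),(198,567)]]
print("corners",C,"centre",np.mean(C,0),[np.linalg.norm(C[i]-C[(i+1)%4]) for i in range(4)])
g=lambda x,y:f(x,y,190,130,5)
CS=[onz(S,*g(*p),50)[:2] for p in [(122,55),(50,297),(600,368),(628,118)]]
print("scene corners",CS,np.mean(CS,0))
print("hub top",hub(T,265,180,50,50),onz(T,*hub(T,265,180,50,50)[:2],74))
print("hub top hole",onz(T,*f(513,266),76),"scene hole",onz(S,*g(216,151),76))
print("post top",onz(T,*f(582,217),86),"scene",onz(S,*g(129,152),86))
print("pointer tip T",onz(T,*f(549,365),55),"S",onz(S,*g(237,112),55))
print("button T",onz(T,*f(221,400),72),"S",onz(S,*g(533,188),72))
print("roll T",onz(T,*f(289,235),80),"bottle",onz(T,359,160,190),"cup",onz(T,277,156,85),"shaker",onz(T,214,238,85))
```

```text
corners [array([559.7, 144.3]), array([ 674.3, -135.4]), array([ 504. , -203.5]), array([389.6,  75. ])] centre [531.9 -29.9] [np.float64(302.31773497236344), np.float64(183.36538970550595), np.float64(301.09418317298355), np.float64(183.6927424754367)]
scene corners [array([ 502.5, -204.3]), array([ 673.8, -132.6]), array([557.1, 148.8]), array([387.9,  76.8])] [530.3 -27.8]
hub top (289.4166666666667, 204.08333333333334, 8.388631820678711) [560.6 -97.5  74. ]
hub top hole [561.1 -99.6  76. ] scene hole [ 554.9 -100.7   76. ]
post top [ 588.4 -137.1   86. ] scene [ 588.2 -136.3   86. ]
pointer tip T [ 506.6 -122.4   55. ] S [ 508.3 -118.1   55. ]
button T [483.5  63.2  72. ] S [481.4  63.7  72. ]
roll T [576.2  26.6  80. ] bottle [ 693.2 -303.8  190. ] cup [722.6 -53.4  85. ] shaker [442.9 153.   85. ]
```

Call:
step_arm(
  series=[
    [0.29,0.58,-0.1,0,0,0.669],
    [0.29,0.58,-0.1,0,0,0.669],
    [0.29,0.58,-0.1,0,0,0.669],
    [0.29,0.58,-0.1,0,0,0.669],
    [0.29,0.58,-0.1,0,0,0.669],
    [0.29,0.58,-0.1,0,0,0.669],
    [0.29,0.58,-0.1,0,0,0.669],
    [0.29,0.58,-0.1,0,0,0.669],
    [0.29,0.58,-0.1,0,0,0.669],
    [0.29,0.58,-0.1,0,0,0.669],
    [0.29,0.58,-0.1,0,0,0.669],
  ],
  jaw=-1,
)

```text
clock: 1.27
position: [391.7, -328.8, 191.4]
ee_rot: [-0.684, 0.73, -0.0, 0.0]
contact_force: [-0.5, 0.2, -0.8]
gripper_width: -0.1
```

Call:
step_arm(
  series=[
    [0.278,0.581,-0.178,0,0,0],
    [0.278,0.581,-0.178,0,0,0],
    [0.278,0.581,-0.178,0,0,0],
    [0.278,0.581,-0.178,0,0,0],
    [0.278,0.581,-0.178,0,0,0],
    [0.278,0.581,-0.178,0,0,0],
    [0.278,0.581,-0.178,0,0,0],
    [0.278,0.581,-0.178,0,0,0],
    [0.278,0.581,-0.178,0,0,0],
  ],
)

```text
clock: 2.02
position: [503.0, -96.1, 119.8]
ee_rot: [-0.685, 0.729, 0.0, -0.0]
contact_force: [-0.6, -0.2, 0.1]
gripper_width: -0.1
```

Run:
```python
from h import *
np.set_printoptions(precision=2,suppress=True)
print(arm.read_state())
for n in ["wrist","top","scene"]:
    d=arm.get_image(n)
    if n=="wrist":
        im=d["image"][:,:,::-1].copy()
        for P,c in [((560,-100,76),(0,0,255)),((503,-96.3,74),(0,255,0)),((506.6,-122.4,55),(255,0,0)),((588.4,-137,86),(0,255,255))]:
            u,v=proj(d,P);print(u,v)
            if 0<u<512 and 0<v<384: cv2.circle(im,(int(u),int(v)),3,c,1)
        cv2.imwrite("pics/w2.png",im)
    elif n=="top": crop(d,"pics/t2.png",205,160,130,110,6)
    else: crop(d,"pics/s2.png",190,100,140,110,5)
```

```text
{'clock': 2.0167, 'joints': array([ 0.13,  0.31, -0.42,  0.  , -0.84, -0.19]), 'joint_vel': array([-0.04, -0.02, -0.01, -0.  , -0.  ,  0.01]), 'joint_efforts': array([  0.86, -31.04,  15.23,   3.35,   0.04,  -0.03]), 'position': array([502.97, -96.09, 119.76]), 'ee_rot': array([-0.68,  0.73,  0.  , -0.  ]), 'contact_force': array([-0.57, -0.17,  0.08]), 'wrist_torque': array([-0.02, -0.06,  0.01]), 'gripper_width': -0.1209375678525396}
173.26447523360534 220.66978185410244
261.30433514831657 219.47904604542572
253.57545520048072 173.7367660649367
110.10454594859863 172.29772630353546
```

View pics/w2.png

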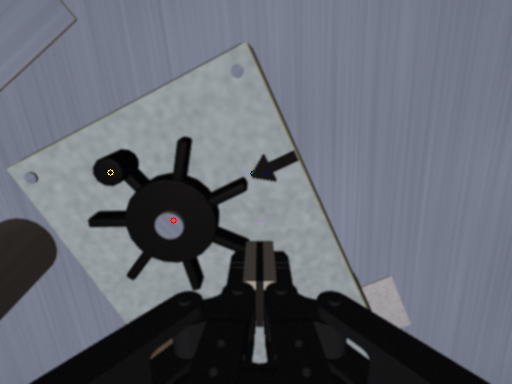

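View pics/s2.png

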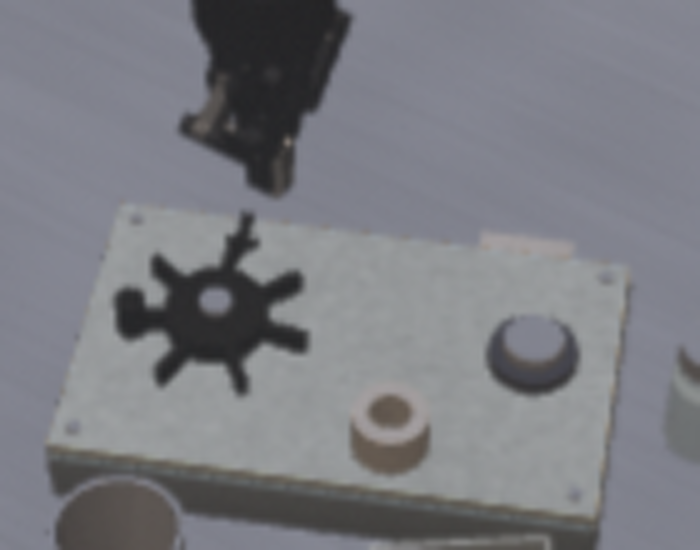

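Wrist view: the hub is at (169,225), within about 3 mm of the prediction. The pointer tooth tip is at (245,183) and the next tooth's tip at (243,245). The fingertips are over the gap between those two teeth, so I'll descend there.

Call:
step_arm(
  series=[
    [0,0.002,-0.05,0,0,0],
    [0,0.002,-0.1,0,0,0],
    [0,0.002,-0.13,0,0,0],
    [0,0.002,-0.145,0,0,0],
    [0,0.002,-0.145,0,0,0],
    [0,0.002,-0.145,0,0,0],
  ],
)

```text
clock: 2.67
position: [503.1, -96.4, 62.7]
ee_rot: [-0.684, 0.729, -0.0, 0.0]
contact_force: [0.5, -1.0, 0.2]
gripper_width: 0.3
```

Run:
```python
from h import *
for n in ["wrist","scene"]:
    d=arm.get_image(n)
    if n=="wrist": cv2.imwrite("pics/w3.png",d["image"][:,:,::-1])
    else: crop(d,"pics/s3.png",190,100,140,110,5)
# arc from phi=26, R=57, step .785 rad, 12 rows
for k in range(1,13):
    a0=np.radians(202.3-26);a=a0-k*.785/12
    print(k,np.round(57*np.array([np.cos(a)-np.cos(a0),np.sin(a)-np.sin(a0)])/400,3),round(-k*.785/12/1.5708,3))
```

```text
1 [0.001 0.009] -0.042
2 [0.002 0.018] -0.083
3 [0.005 0.028] -0.125
4 [0.007 0.036] -0.167
5 [0.01  0.045] -0.208
6 [0.014 0.054] -0.25
7 [0.019 0.062] -0.292
8 [0.024 0.07 ] -0.333
9 [0.029 0.077] -0.375
10 [0.035 0.085] -0.416
11 [0.041 0.091] -0.458
12 [0.048 0.098] -0.5
```

View pics/w3.png

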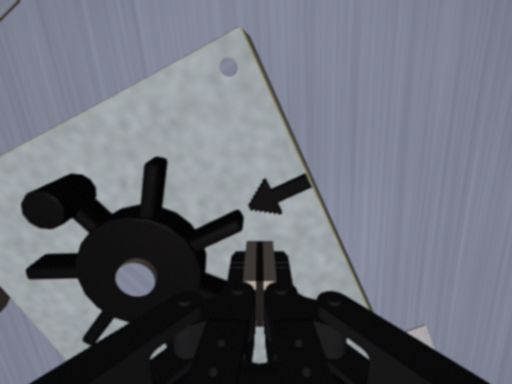

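View pics/s3.png

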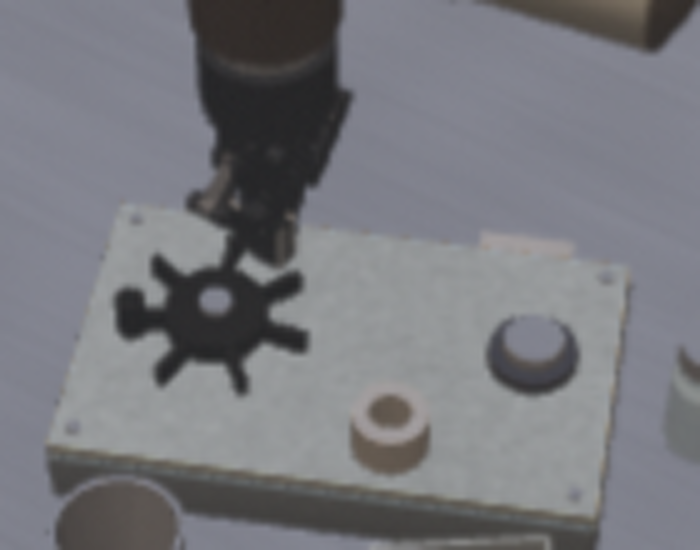

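The fingertips stand in the gap with no contact. I'll start the arc push and check midway.

Call:
step_arm(
  series=[
    [0.001,0.009,0,0,0,-0.042],
    [0.002,0.018,0,0,0,-0.083],
    [0.005,0.028,0,0,0,-0.125],
    [0.007,0.036,0,0,0,-0.167],
    [0.01,0.045,0,0,0,-0.208],
    [0.014,0.054,0,0,0,-0.25],
    [0.019,0.062,0,0,0,-0.292],
    [0.019,0.062,0,0,0,-0.292],
  ],
)

```text
clock: 3.43
position: [510.0, -71.5, 63.1]
ee_rot: [-0.5, 0.866, -0.0, -0.001]
contact_force: [-2.6, -2.3, 3.2]
gripper_width: 0.1
```

Run:
```python
from h import *
for n in ["wrist","scene"]:
    d=arm.get_image(n)
    if n=="wrist": cv2.imwrite("pics/w4.png",d["image"][:,:,::-1])
    else: crop(d,"pics/s4.png",190,100,140,110,5)
```

```text
(no output)
```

View pics/s4.png

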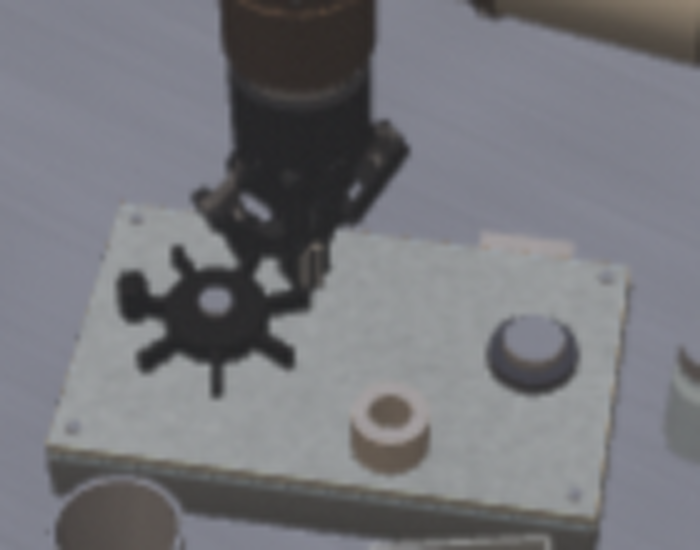

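View pics/w4.png

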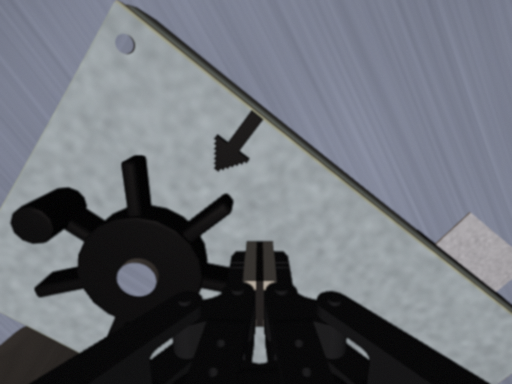

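The wheel has turned about 20°, still short of half a click. I'll continue the arc.

Call:
step_arm(
  series=[
    [0.005,0.008,0,0,0,-0.041],
    [0.01,0.015,0,0,0,-0.083],
    [0.016,0.023,0,0,0,-0.124],
    [0.022,0.029,0,0,0,-0.166],
    [0.022,0.029,0,0,0,-0.166],
    [0.022,0.029,0,0,0,-0.166],
  ],
)

```text
clock: 4.03
position: [520.7, -58.5, 62.7]
ee_rot: [-0.385, 0.923, -0.0, 0.002]
contact_force: [0.1, 2.0, -0.2]
gripper_width: 0.2
```

Run:
```python
from h import *
for n in ["wrist","scene"]:
    d=arm.get_image(n)
    if n=="wrist": cv2.imwrite("pics/w5.png",d["image"][:,:,::-1])
    else: crop(d,"pics/s5.png",190,100,140,110,5)
```

```text
(no output)
```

View pics/s5.png

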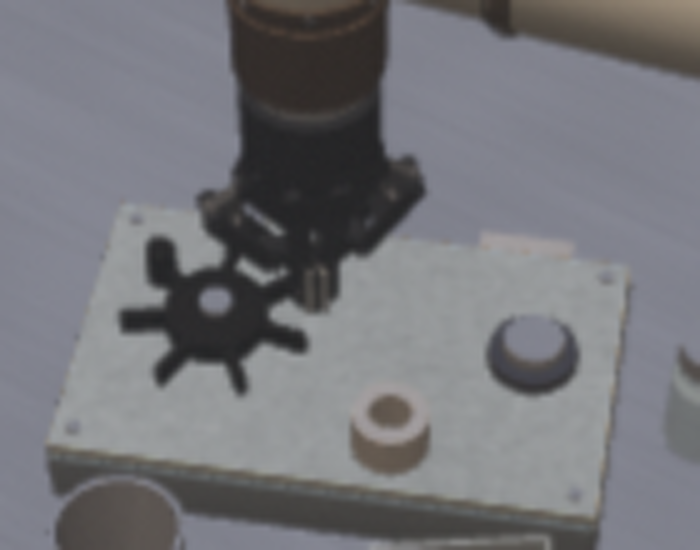

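View pics/w5.png

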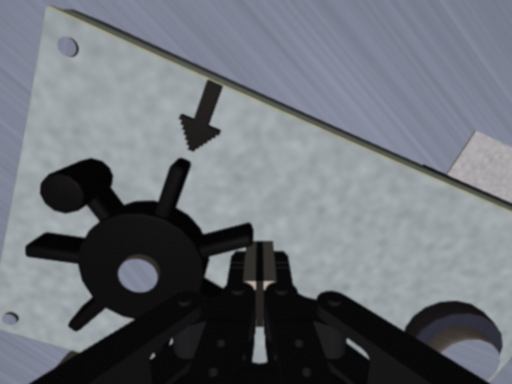

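One click is done: the marked tooth is now one tooth before the pointer. I'll ease forward off the follower tooth, lift, and go back above the entry gap.

Call:
step_arm(
  series=[
    [0.006,0.006,0,0,0,-0.042],
    [0.006,0.006,0.04,0,0,-0.042],
    [0.006,0.006,0.095,0,0,-0.042],
    [0.006,0.006,0.095,0,0,-0.042],
    [-0.041,-0.091,0.095,0,0,0.458],
    [-0.041,-0.091,0.095,0,0,0.458],
    [-0.041,-0.091,0.095,0,0,0.458],
    [-0.041,-0.091,0.095,0,0,0.458],
    [-0.041,-0.091,0.095,0,0,0.458],
    [-0.041,-0.091,0.095,0,0,0.458],
    [-0.041,-0.091,0.095,0,0,0.458],
    [-0.041,-0.091,0.095,0,0,0.458],
  ],
)

```text
clock: 5.13
position: [502.4, -95.9, 99.8]
ee_rot: [-0.685, 0.729, 0.0, -0.0]
contact_force: [-0.1, -0.5, -0.9]
gripper_width: 0.5
```

Run:
```python
from h import *
d=arm.get_image("wrist")
cv2.imwrite("pics/w6.png",d["image"][:,:,::-1])
```

```text
(no output)
```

View pics/w6.png

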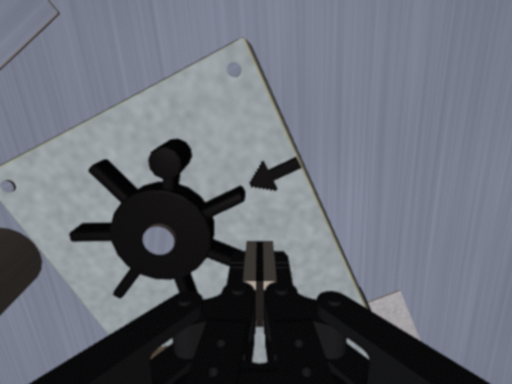

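The marked tooth (post at (168,158)) is one click before the pointer, and an unmarked tooth rests at the pointer. I'll repeat the same stroke: down, then the arc.

Call:
step_arm(
  series=[
    [0,0,-0.05,0,0,0],
    [0,0,-0.08,0,0,0],
    [0,0,-0.095,0,0,0],
    [0,0,-0.095,0,0,0],
    [0,0,-0.095,0,0,0],
  ],
)

```text
clock: 5.6
position: [503.0, -95.8, 62.1]
ee_rot: [-0.684, 0.729, 0.0, -0.0]
contact_force: [-0.6, -0.1, 0.8]
gripper_width: -0.1
```

Call:
step_arm(
  series=[
    [0.001,0.009,0,0,0,-0.042],
    [0.002,0.018,0,0,0,-0.083],
    [0.005,0.028,0,0,0,-0.125],
    [0.007,0.036,0,0,0,-0.167],
    [0.01,0.045,0,0,0,-0.208],
    [0.014,0.054,0,0,0,-0.25],
    [0.019,0.062,0,0,0,-0.292],
    [0.019,0.062,0,0,0,-0.292],
  ],
)

```text
clock: 6.27
position: [510.0, -71.5, 62.9]
ee_rot: [-0.5, 0.866, -0.0, -0.001]
contact_force: [-1.5, -3.5, 2.1]
gripper_width: -0.0
```

Call:
step_arm(
  series=[
    [0.005,0.008,0,0,0,-0.041],
    [0.01,0.015,0,0,0,-0.083],
    [0.016,0.023,0,0,0,-0.124],
    [0.022,0.029,0,0,0,-0.166],
    [0.022,0.029,0,0,0,-0.166],
    [0.022,0.029,0,0,0,-0.166],
  ],
)

```text
clock: 6.77
position: [520.7, -58.7, 62.9]
ee_rot: [-0.385, 0.923, -0.0, 0.002]
contact_force: [1.1, 1.7, 0.1]
gripper_width: 0.5
```

Run:
```python
from h import *
for n in ["wrist","scene"]:
    d=arm.get_image(n)
    if n=="wrist": cv2.imwrite("pics/w7.png",d["image"][:,:,::-1])
    else: crop(d,"pics/s7.png",190,100,140,110,5)
```

```text
(no output)
```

View pics/w7.png

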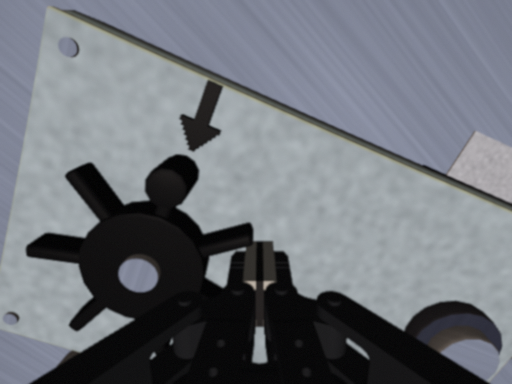

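View pics/s7.png

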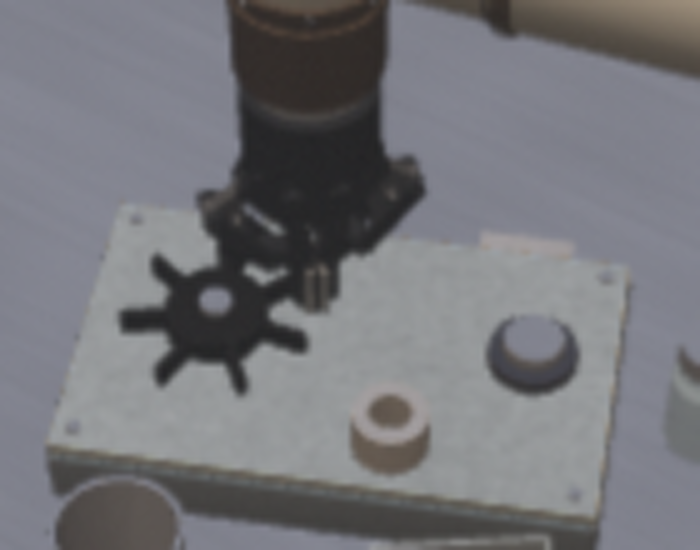

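The marked tooth is at the pointer. Ease off, lift, then move high toward the button and check the wheel before pressing.

Call:
step_arm(
  series=[
    [0.006,0.006,0,0,0,-0.042],
    [0.006,0.006,0.04,0,0,-0.042],
    [0.006,0.006,0.12,0,0,-0.042],
    [0.006,0.006,0.12,0,0,-0.042],
    [-0.094,0.305,0.12,0,0,-0.042],
    [-0.094,0.305,0.12,0,0,-0.042],
    [-0.094,0.305,0.12,0,0,-0.042],
    [-0.094,0.305,0.12,0,0,-0.042],
    [-0.094,0.305,0.12,0,0,-0.042],
    [-0.094,0.305,0.12,0,0,-0.042],
    [-0.094,0.305,0.12,0,0,-0.042],
  ],
)

```text
clock: 7.78
position: [481.8, 61.8, 110.1]
ee_rot: [-0.353, 0.936, -0.0, -0.0]
contact_force: [-0.8, -1.2, 0.7]
gripper_width: -0.4
```

Run:
```python
from h import *
for n in ["wrist","scene","top"]:
    d=arm.get_image(n)
    if n=="wrist":
        im=d["image"][:,:,::-1].copy();p=proj(d,(482.5,63.4,72));print(p);cv2.circle(im,(int(p[0]),int(p[1])),3,(0,0,255),1);cv2.imwrite("pics/w8.png",im)
    elif n=="scene": crop(d,"pics/s8.png",190,100,140,110,5)
    else: crop(d,"pics/t8.png",205,160,130,110,6)
```

```text
(np.float64(261.6865365301077), np.float64(225.60034194182273))
```

View pics/w8.png

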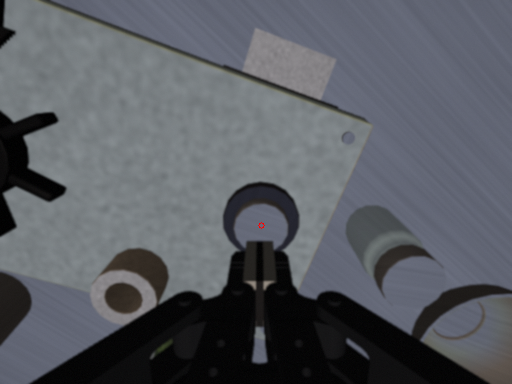

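View pics/s8.png

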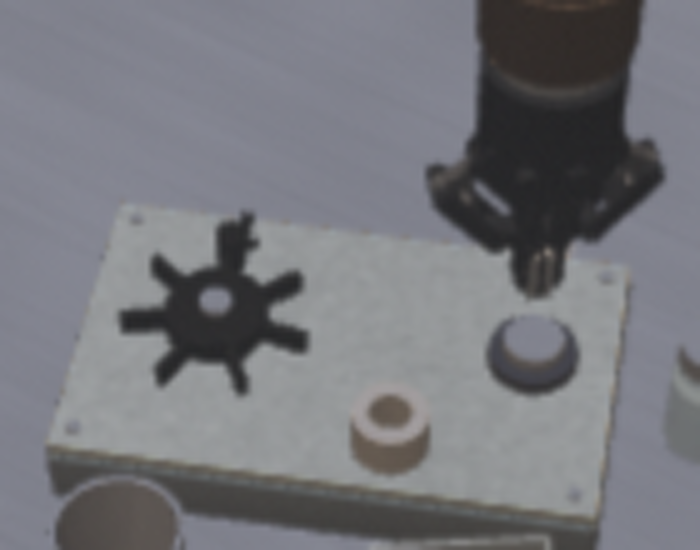

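View pics/t8.png

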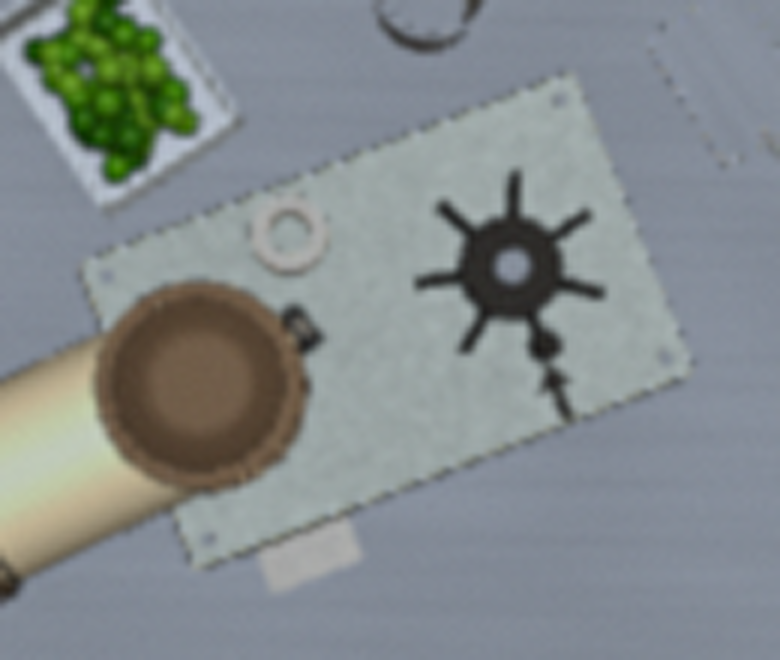

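Top and scene views both show the post tooth right at the pointer (crop top (543,345), arrow (553,370)) with the other teeth on their clicks. The button centre agrees with the prediction at (261,226), so I'll press it gently.

Call:
step_arm(
  series=[
    [0.002,0.004,-0.05,0,0,0],
    [0.002,0.004,-0.08,0,0,0],
    [0.002,0.004,-0.09,0,0,0],
    [0.002,0.004,-0.095,0,0,0],
    [0.002,0.004,-0.1,0,0,0],
    [0.002,0.004,-0.105,0,0,0],
    [0.002,0.004,-0.11,0,0,0],
    [0.002,0.004,-0.11,0,0,0],
    [0.002,0.004,-0.11,0,0,0],
  ],
)

```text
clock: 8.68
position: [482.7, 64.1, 66.7]
ee_rot: [-0.353, 0.935, -0.0, 0.0]
contact_force: [-0.7, -3.3, 4.3]
gripper_width: -0.2
```

Call:
step_arm(
  series=[
    [0,0,-0.003,0,0,0],
    [0,0,-0.005,0,0,0],
    [0,0,-0.005,0,0,0],
    [0,0,-0.005,0,0,0],
  ],
)

```text
clock: 9.02
position: [482.9, 64.2, 65.9]
ee_rot: [-0.354, 0.935, -0.0, 0.0]
contact_force: [-5.3, -3.7, 13.8]
gripper_width: -0.2
```

Call:
step_arm(
  series=[
    [0,0,-0.003,0,0,0],
    [0,0,-0.004,0,0,0],
    [0,0,-0.004,0,0,0],
    [0,0,-0.004,0,0,0],
  ],
)

```text
clock: 9.35
position: [482.9, 64.2, 65.7]
ee_rot: [-0.354, 0.935, -0.001, 0.001]
contact_force: [-7.3, -3.3, 24.9]
gripper_width: -0.0
```

Run:
```python
from h import *
d=arm.get_image("scene");crop(d,"pics/s9.png",190,100,140,110,5)
```

```text
(no output)
```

View pics/s9.png

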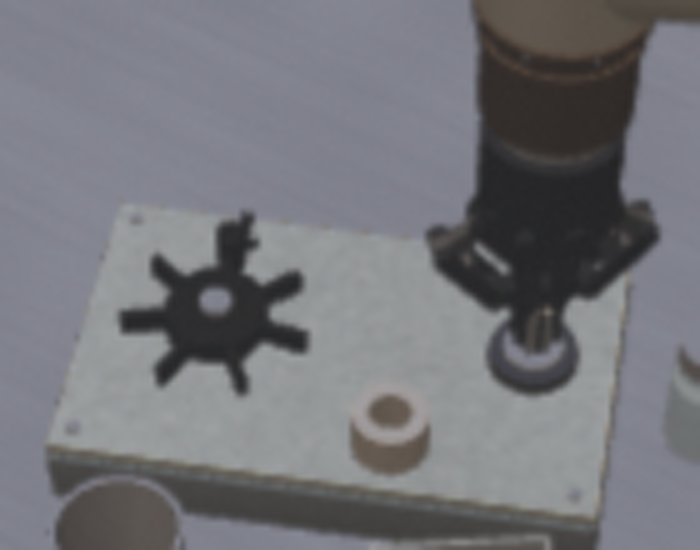

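The button is on its hard stop: force rose to 25 N while z barely changed (65.9 to 65.7). Now release straight up and back away.

Call:
step_arm(
  series=[
    [0,0,0.02,0,0,0],
    [0,0,0.05,0,0,0],
    [0,0,0.15,0,0,0],
    [0,0,0.25,0,0,0],
    [0,0,0.35,0,0,0],
    [-0.2,-0.02,0.4,0,0,0],
    [-0.2,-0.02,0.4,0,0,0],
    [-0.2,-0.02,0.4,0,0,0],
    [-0.2,-0.02,0.4,0,0,0],
    [-0.2,-0.02,0.4,0,0,0],
  ],
)

```text
clock: 10.23
position: [403.0, 57.0, 222.9]
ee_rot: [-0.354, 0.935, 0.0, 0.001]
contact_force: [0.1, 1.1, -0.2]
gripper_width: 0.0
```

Run:
```python
from h import *
d=arm.get_image("scene");crop(d,"pics/s10.png",190,100,140,110,5)
d=arm.get_image("top");crop(d,"pics/t10.png",205,160,130,110,6)
print(arm.read_state()["contact_force"])
```

```text
[ 0.09919269 -0.58699076 -0.53062935]
```

View pics/s10.png

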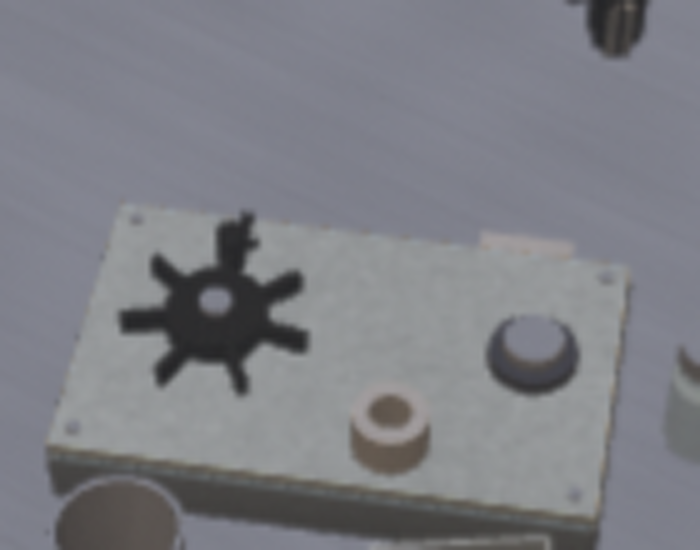

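View pics/t10.png

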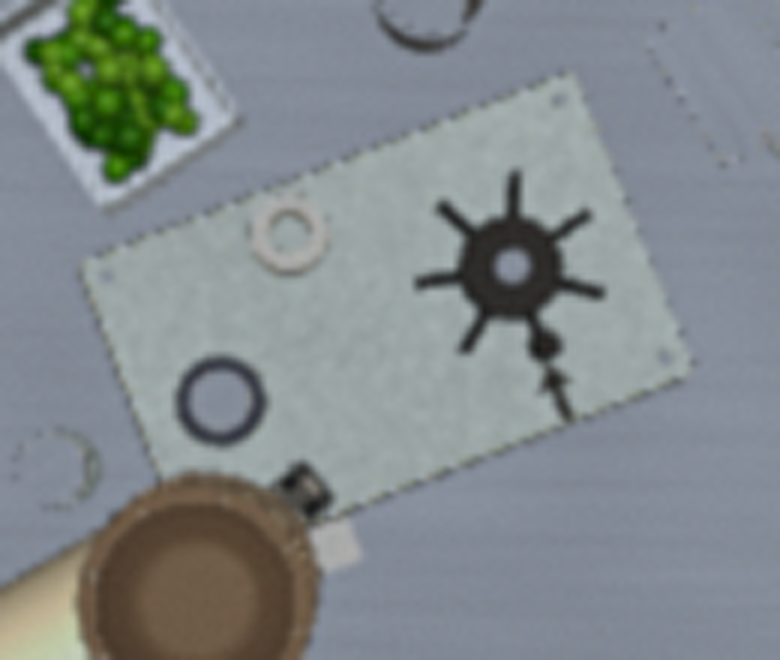

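Both views show the post at the pointer, the button up again (scene crop (533,340)), the roll, shaker, cup and box unmoved, and the arm clear. Handing in.

```bash
python3 -c "
from bench import arm
print(arm.job_done())"
```

```text
the job is handed in; nothing more can be done
None
```

The wheel is set and the label button has been pressed, in that order. I flicked the thumbwheel two clicks clockwise with the shut fingertips, one stroke per click. The marked tooth now rests in its click position at the pointer. I then pushed the print button onto its stop and let it spring back up.

- **Wheel:** the top and scene pictures before and after the press show the post right at the pointer and the other teeth on their clicks.
- **Button:** the force rose to about 25 N while the fingertip barely moved (z 65.9 to 65.7 mm), so it was fully down. The last pictures show it up again.
- **Surroundings:** the label roll, and the parts of the shaker, cup and box in the last zoomed-in views, stand where they were. I did not take a last picture of the spatula, bottle and bowl, but the arm did not go near them.
- **Forces and time:** the arm ended clear with no contact force, at about 10.3 s. The highest force I read was about 25 N, during the press.
- **Disagreement:** the wheel axis differed by about 3 mm in the wrist view and up to 6 mm between the top and scene views. This did not affect the result.

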